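# Weigh a sample can on the sprung hook scale

## Robot

A 6-joint arm with a two-finger parallel gripper is mounted at the origin on a cart in front of the work surface, level with it; the furniture and walls round the work are solid. World frame = base frame: x ahead of the robot, y to its left, z up, the work surface at z = 0. Lengths are in mm, angles in rad, forces in N, time in s.
With the tool pointing down it reaches from about 350 to 775 mm from the base axis. Payload 7.3 kg.
Tool frame: the origin (TCP) lies between the finger pads; the fingertips stand bot.tips_ahead ahead of it and the grasp point (between the pads) lies 6 mm ahead of it (bot.tips_ahead is the distance from the TCP to the fingertips, in mm); z points along the fingers, y is the line along which they close (so a half turn about z gives the same grasp; the last joint's range is limited). The gripper opens to 92 mm and grips with 3 to 60 N. Pads are 19 mm wide; open, the fingers measure 130 mm over their backs; the gripper's body (75 mm by 190 mm) begins 47 mm behind the grasp point.
Start: joints at [1.083, 0.342, 1.524, -0, 1.275, -0.146], TCP at [175.956, 494.653, 251.741] pointing down, gripper open.
Joint ranges: [-2.53, 2.53], [-0.77, 2.02], [0.04, 2.7], [-1, 4.14], [0.28, 2.66], [-3.11, 3.11]. Speed limits (rad/s): [2.57, 2.57, 3.14, 3.14, 3.14, 3.14].

## Interface

Orientations are given as [roll, pitch, yaw] about the fixed x, y, z axes, in that order (R = Rz(yaw) Ry(pitch) Rx(roll)).
In Python, from plant import bot gives the robot as it stands. The module is installed in compiled form; this text tells all that it offers.
- The arm moves only by the tool step_arm, never from a script. Its argument "targets" is one flat list of numbers, 7 for each row, row after row: the opening, from 0 (shut) to 1 (fully open), then the shift along the tool's x, y, z each as a share of 100 mm, from -1 to 1, then the turn, a rotation vector about the tool's x, y, z each as a share of pi/4 rad, from -1 to 1. A call has 1 to 20 rows; each row is the pose to reach, as a shift and turn from the pose commanded when the call began, along the tool's axes at that moment; what a row does not reach only later rows make up. A row lasts 1/8 s, in which the tool goes at most 62.5 mm and 10.7 degrees, less where a joint would pass 70% of its speed; a pose out of reach is approached as far as the arm can. A call with a number of a shift or a turn outside -1 to 1 is refused whole. A call with a gripper value outside its range is refused whole. The fingers move at their own pace and stop on an object; the grip force is fixed at half the most. Time passes only in rows, so rows that repeat a pose let the fingers close. It gives the time, the measured TCP pose, the force, the opening and the grip force at its end, in the units of the state.
- bot.get_obs(): the state, without advancing time (a new reading comes with each control period).
- bot.capture(name): name is "scene" or "top" or "wrist"; returns (picture, depth): 420x560x3 uint8, blue, green, red; 420x560 float32, mm along the optical axis (not along the pixel's ray), 0 where there is no reading.
- bot.camera_info(name): a dict with "fx", "fy", "cx", "cy" (pixels), "camera_from_world" (4x4, takes a point from world to camera coordinates); the wrist camera has in their place "hand_eye" (4x4, takes a point from camera to tool coordinates, whose origin is the TCP and whose axes are the flange's). Camera axes: x right, y down, z forward; pixel columns grow to the right and rows downward; lengths in mm; the calibration is good to about 2 mm. The wrist camera is an equidistant fisheye: a pixel r from the principal point sees the ray r / f radians off the axis. A picture is of the moment at which its call begins: read the wrist's pose just before it. camera_info takes no time and is no camera call.
- bot.close_job(): hands the job in; it is judged then, once.
The state is a dict: "time": time; "joint_positions": joint angles; "dq": joint speeds; "tau": joint torques, N m; "tool_pos": TCP position; "tcp_rot": TCP orientation; "contact_force": force on the tool from outside, world axes, zero at the start; "moment": the same for the moment, N m; "grip_width": finger opening in mm; "finger_force": force on a finger pad.
Only numpy, scipy, OpenCV 4.12 (cv2) and the standard library are available. Lean on these libraries where they do the work, as an engineer would, in place of code of your own. Each camera call takes 0.05 s, during which the arm holds its last target. There are 200 camera calls.

## Task

Weigh the lidded sample can: hang it by its bail in the trough of the sprung hook, let go gently once the scale carries its whole weight, and leave it hanging untouched until it has settled for about two seconds. Then take hold of it again, ease it off the hook and stand it upright in the wooden tray, and let go. Its weight is not known beforehand; the scale is delicate, so the hook must never drop, spring up or bounce (keep it slower than about 5 cm/s) nor be pulled to the end of its travel, and the jar, clay stamp and plaster plug are to be left alone.

Things in the scene. Friction and masses are not known exactly. Their poses are not given: they have to be found in the camera images.
- sample_can: The lidded steel can: 58 mm across, 60 mm high to its lid, with a rigid wire bail standing above it and a black grip block on top. Origin: centre of the can's underside; z up, y along the bail's level bar. Mass 0.2 to 0.65 kg, unknown.
- can_grip (a point): Centre of the black grip block on top of the bail, 135 mm above the can's underside; block 24 mm along the can's x, 14 mm along its y (grasp across this), standing from the top of the bar (110 mm above the can's underside) up to 150 mm. Fingers that grasp it across y come down over the bar: keep their tips above it.
- can_bar (a point): Middle of the underside of the bail's bar, 33 mm straight below can_grip and 102 mm above the can's underside. Bar: round, 8 mm thick, along the can's y, 44 mm straight and level. The window below it is 42 mm high (down to the lid) and 48 mm wide.
- scale_stand: Fixed stand of the scale. Origin on the table straight below the hook's trough; its x axis points from the trough back to the column (front face 120 mm behind the trough, top 290 mm above the table), z up. Base plate 12 mm high, from 52 mm before to 162 mm behind the origin, 110 mm wide.
- hook_seat (a point): Middle of the bottom of the hook's trough, 215 mm above the table unloaded; moves with the hook. The hook is a level steel strip, 20 mm wide, 4 mm thick, along the stand's x. The bar of the bail lies in the trough along the stand's y: flat bottom 8 mm wide, sides rising at 45 degrees to 12 mm above it.
- hook_tip (a point): Free front end of the hook, top of the trough's front side: 18 mm from the seat along the stand's -x and 12 mm above it. The bail's bar goes in over the tip, from the front, then down into the trough. The rear side of the trough goes on as a level arm (top also 12 mm above the seat) to a carriage block before the column.
- scale_hook (a joint): How far the hook is pulled down (m): 0 unloaded, end stop at 0.095. Sprung: first moves at about 0.35 N and then 80 N for each metre (0.01 m per 0.8 N); lightly damped, so a sudden change of load makes it bounce for a second or so.
- tray: Fixed square wooden tray, 120 mm outside, 22 mm high, walls 8 mm, floor 8 mm thick. Origin: centre of its underside on the table.
- jar: Bystander: a colour jar, 48 mm across, 58 mm high. Origin: centre of its underside.
- clay_stamp: Bystander: a turned wooden clay stamp standing upright, 19 mm across, 45 mm high. Origin: centre of its underside.
- plug: Bystander: a white plaster plug, 44 mm across, 34 mm high. Origin: centre of its underside.
There are look-alikes about, which are no part of the job. Several things look just like the sample_can: the one meant starts farthest to the robot's left.

How it is judged (in metres and radians):
On the way:
1. the can hangs in the hook's trough, untouched by the robot, and the hook has come to rest (distance between can_bar and hook_seat below 0.012 m and value of joint scale_hook above 0.012 m and velocity of joint scale_hook between -0.01 and 0.01 m/s and angle between sample_can's own z axis and vertical below 0.25 rad and contact force between each of the arm, the fingers and sample_can below 0.05 N and contact force between each of the arm, the fingers and scale_stand below 0.05 N), for 1.5 s.
At the end, for the whole second after the job is handed in: The can stands upright (within 4.5 degrees) and at rest on the tray's floor, inside its rim, released, and the hook is back at its unloaded height (within 4 mm) (horizontal distance between sample_can and tray below 0.034 m and z of sample_can in the frame of tray below 0.012 m and angle between sample_can's own z axis and vertical below 0.08 rad and linear speed of sample_can below 0.02 m/s and contact force between the fingers and sample_can below 0.05 N and value of joint scale_hook below 0.004 m); the robot touches nothing.
It fails at once if the hook moves faster than 55 mm/s (dropped, sprung up or bounced) (velocity of joint scale_hook above 0.055 m/s or velocity of joint scale_hook below -0.055 m/s).
It fails at once if the hook is pulled to the end of its travel (past 90 mm) (value of joint scale_hook above 0.09 m).
It fails at once if the hook or its stand is pressed with more than 12 N (contact force between any of sample_can, the arm, the fingers and scale_stand above 12 N).
It fails at once if the can is dropped (contact force between the fingers and sample_can below 0.01 N and linear speed of sample_can above 0.35 m/s).
It fails at once if a bystander is disturbed by more than 20 mm (distance of any of jar, clay_stamp, plug from where it was at the start of the episode above 0.02 m).
It also fails if it takes over 72 s, if anything falls off the work surface, if the arm or the gripper's body presses on something with over 40 N, if the wrist force passes 120 N, or if a joint passes its speed limit or range.

## Working session

There is one attempt and no reset: what is moved stays moved. The work goes in short steps, Python scripts to look and compute and a tool call to move; the robot and the scene stay as the last step left them, time stands still between calls to the robot, and variables do not carry over. Pictures are saved under pics/ and viewed, at most 10 in all, crops included, and the job is handed in when it is done.

Besides the shell and the picture viewer there is one more tool, called by a JSON object that holds its "api" and its "payload". step_arm: Moves the arm, as the interface text tells. Shift numbers are shares of 100 mm and turn numbers shares of pi/4 rad, none past 1 either way. Its arguments: {"type":"object","properties":{"targets":{"type":"array"}},"required":["targets"]}

```bash
mkdir -p pics; python3 - <<'E'
from plant import bot
import cv2,numpy as np
o=bot.get_obs();print(o, bot.tips_ahead)
for n in("scene","top"):
    p,d=bot.capture(n);cv2.imwrite(f"pics/{n}0.png",p);np.save(f"{n}d.npy",d);i=bot.camera_info(n);print(n,i)
print(bot.camera_info("wrist"))
E
```

```text
{'time': 0.0, 'joint_positions': array([ 1.08300142e+00,  3.42736675e-01,  1.52503622e+00, -1.11358338e-05,
        1.27539538e+00, -1.46007287e-01]), 'dq': array([ 0.00133372, -0.00049529,  0.00067497, -0.00127512,  0.00047832,
        0.0005031 ]), 'tau': array([-7.41390413e-04, -4.31240916e+01, -2.44212896e+01,  7.16469577e-02,
        5.60057920e-02, -1.28123788e-04]), 'tool_pos': array([175.77224318, 494.30096181, 251.0309924 ]), 'tcp_rot': array([-3.14003224e+00, -2.18701085e-04,  2.79980812e+00]), 'contact_force': array([ 1.00425768, -0.96301429, -0.0794864 ]), 'moment': array([-0.03997023, -0.03952406, -0.03665121]), 'finger_force': 0.0, 'grip_width': 91.57664262141937} 25.0
scene {'fx': 463.28437566610035, 'fy': 463.28437566610035, 'cx': 283.3352254306854, 'cy': 202.86594823670538, 'camera_from_world': array([[ 8.38390654e-01, -5.44915894e-01, -1.29530100e-02,
        -4.43263847e+02],
       [-3.98535248e-01, -5.96615855e-01, -6.96576757e-01,
         3.17391031e+02],
       [ 3.71847775e-01,  5.89165673e-01, -7.17365347e-01,
         9.32235675e+02],
       [ 0.00000000e+0
[... 294 characters left out ...]
2815e-01, -1.42646525e-01, -2.01321799e-01,
         5.44928986e+02],
       [ 1.98586307e-01,  3.33101995e-02, -9.79517182e-01,
         1.18086504e+03],
       [ 0.00000000e+00,  0.00000000e+00,  0.00000000e+00,
         1.00000000e+00]])}
{'fx': 325.19226210127806, 'fy': 325.19226210127806, 'cx': 277.66267360541997, 'cy': 208.40430712017144, 'hand_eye': array([[-1.80147304e-04, -9.54200682e-01, -2.99167219e-01,
         8.03124235e+01],
       [ 9.99999733e-01, -3.83877518e-04,  6.22223700e-04,
        -1.19693232e+00],
       [-7.08569849e-04, -2.99167027e-01,  9.54200497e-01,
        -1.32939694e+02],
       [ 0.00000000e+00,  0.00000000e+00,  0.00000000e+00,
         1.00000000e+00]])}
```

View pics/scene0.png

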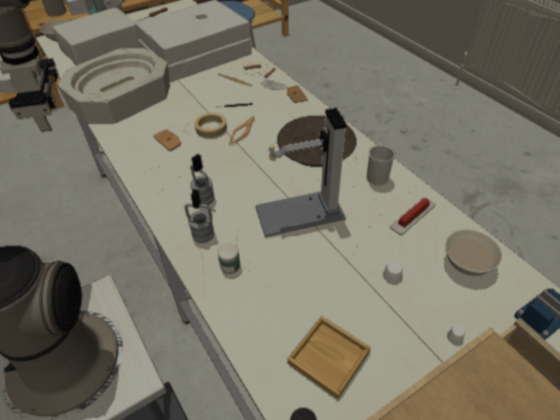

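View pics/top0.png

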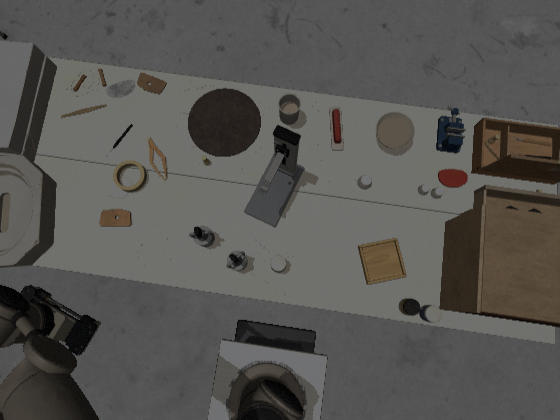

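```bash
cat > h.py <<'E'
import cv2,numpy as np
from plant import bot
def cloud(n,d):
    i=bot.camera_info(n);v,u=np.mgrid[:420,:560].astype(float)
    P=np.stack([(u-i['cx'])/i['fx']*d,(v-i['cy'])/i['fy']*d,d],-1)
    T=np.linalg.inv(i['camera_from_world']);W=P@T[:3,:3].T+T[:3,3];W[d<=0]=np.nan;return W
def proj(n,p):
    i=bot.camera_info(n);c=i['camera_from_world']@np.r_[p,1];return i['fx']*c[0]/c[2]+i['cx'],i['fy']*c[1]/c[2]+i['cy']
def rect(P):
    r=cv2.minAreaRect(P.astype(np.float32));return np.round(r[0],1),np.round(r[1],1),round(r[2],1)
E
python3 - <<'E'
from h import *
out=[]
for n,rois in (("scene",dict(canL=(180,150,222,210),canR=(182,188,222,245),stand=(250,105,350,240),tray=(285,315,375,395))),("top",dict(canL=(185,222,218,250),canR=(222,246,252,276),stand=(240,120,305,228),tray=(352,232,412,288)))):
    p=cv2.imread(f"pics/{n}0.png");W=cloud(n,np.load(n+"d.npy"))
    for k,(a,b,c,e) in rois.items():
        w=W[b:e,a:c].reshape(-1,3);q=p[b:e,a:c].reshape(-1,3).max(1)
        for lo,hi in {'c':[(50,70),(112,160)],'s':[(8,16),(200,240),(275,300)],'t':[(15,30)]}[k[0]]:
            m=(w[:,2]>lo)&(w[:,2]<hi)
            if m.sum()>3: print(n,k,lo,hi,m.sum(),np.round(np.median(w[m],0),1),w[m].min(0).round(),w[m].max(0).round(),rect(w[m][:,:2]))
p=cv2.imread("pics/scene0.png");q=cv2.imread("pics/top0.png")
cv2.imwrite("pics/crop.png",np.hstack([cv2.resize(p[100:250,170:360],None,fx=2.5,fy=3*2.5/3,interpolation=cv2.INTER_CUBIC),cv2.resize(q[190:265,180:260],(320,375),interpolation=cv2.INTER_CUBIC)])[:, :795])
E
```

```text
scene canL 50 70 269 [437.6 253.1  60.7] [412. 225.  50.] [468. 286.  70.] (array([441.1, 256. ]), array([55.6, 61. ]), 30.1)
scene canL 112 160 289 [428.9 247.2 137. ] [370. 130. 112.] [454. 266. 152.] (array([411.6, 199.3]), array([152.2,  24.4]), 63.2)
scene canR 50 70 429 [384.1 144.2  60.4] [354. 114.  50.] [454. 261.  70.] (array([401. , 185.4]), array([149.2,  59.8]), 66.6)
scene canR 112 160 138 [380.  137.5 138.2] [370. 130. 113.] [394. 154. 152.] (array([384.2, 140.5]), array([22.5, 20.5]), 57.7)
scene stand 8 16 2197 [605.6  69.5  12.4] [507. -13.   8.] [769. 503.  16.] (array([682.4, 254.2]), array([503.4, 214.9]), 72.5)
scene stand 200 240 660 [658.3  56.8 226.4] [550.  10. 200.] [701.  99. 240.] (array([633.8,  64.8]), array([ 47.3, 166.7]), 62.9)
scene stand 275 300 336 [693.6  37.5 289.7] [674.  10. 275.] [722.  79. 293.] (array([697.7,  45.9]), array([72.8, 30. ]), 71.3)
scene tray 15 30 1036 [ 444.7 -292.6   21.5] [ 374. -363.   15.] [ 525. -210.   27.] (array([ 449.8, -287.6]), array([121.3, 120.9]), 19.4)
top canL 50 70 203 [430.4 252.1  59.4] [410. 228.  51.] [46
[... 258 characters left out ...]
70.] (array([380.5, 143.6]), array([55.9, 55.1]), 40.6)
top canR 112 160 57 [378.8 142.3 147.8] [363. 132. 112.] [390. 159. 154.] (array([373.7, 148.3]), array([22.6, 29.6]), 53.4)
top stand 8 16 1442 [594.3  68.5  11.1] [505. -15.   8.] [859. 165.  16.] (array([686.1,  59.6]), array([133.2, 345.6]), 74.5)
top stand 200 240 454 [627.3  68.4 225. ] [549.  12. 202.] [696.  99. 240.] (array([634. ,  72.8]), array([ 60.1, 165.6]), 63.4)
top stand 275 300 315 [694.1  44.9 288.4] [673.  10. 275.] [720.  80. 293.] (array([696.3,  45.7]), array([68.4, 31. ]), 71.5)
top tray 15 30 408 [ 444.8 -286.    20.8] [ 371. -362.   15.] [ 522. -212.   29.] (array([ 446.8, -287.3]), array([119.3, 121.8]), 19.5)
```

View pics/crop.png

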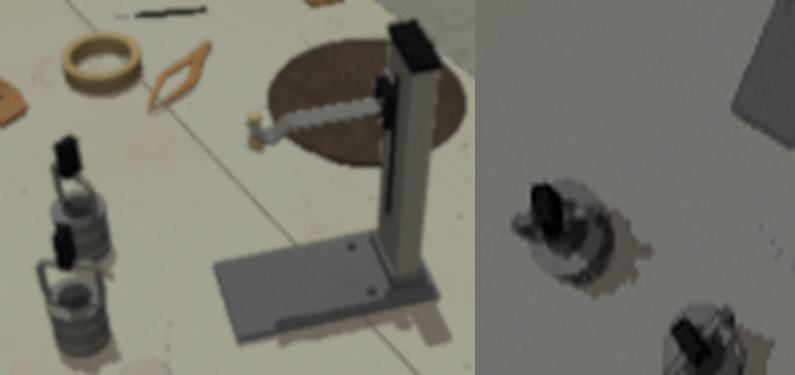

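{"api": "step_arm", "payload": {"targets": [1,-0.5,-0.21,0,0,0,0,1,-1,-0.42,0,0,0,0]}}

```text
time: 0.35
tool_pos: [256.5, 420.7, 251.3]
tcp_rot: [-3.141, -0.0, 2.802]
contact_force: [-0.4, -0.2, 1.1]
grip_width: 91.9
finger_force: 0.0
```

{"api": "step_arm", "payload": {"targets": [1,-0.5,-0.21,0,0,0,0,1,-1,-0.42,0,0,0,0]}}

```text
time: 0.6
tool_pos: [337.1, 347.1, 251.5]
tcp_rot: [-3.141, -0.0, 2.8]
contact_force: [0.0, 0.5, 0.1]
grip_width: 92.0
finger_force: 0.0
```

{"api": "step_arm", "payload": {"targets": [1,-0.5,-0.21,0,0,0,-0.22,1,-0.9,-0.42,0,0,0,-0.44,1,-0.9,-0.42,0,0,0,-0.66,1,-0.9,-0.42,0,0,0,-0.66,1,-0.9,-0.42,0,0,0,-0.66]}}

```text
time: 1.23
tool_pos: [406.5, 279.0, 251.6]
tcp_rot: [3.142, -0.0, -2.968]
contact_force: [0.9, 0.3, 0.0]
grip_width: 92.4
finger_force: 0.0
```

```bash
cat >> h.py <<'E'
from scipy.spatial.transform import Rotation as Ro
def wrist(name):
    o=bot.get_obs();p,d=bot.capture("wrist");cv2.imwrite(f"pics/{name}.png",p);i=bot.camera_info("wrist")
    v,u=np.mgrid[:420,:560].astype(float);x=(u-i['cx'])/i['fx'];y=(v-i['cy'])/i['fy'];r=np.hypot(x,y)+1e-9
    t=np.tan(np.minimum(r,1.5))/r;P=np.stack([x*t*d,y*t*d,d],-1)
    H=i['hand_eye'];R=Ro.from_euler('xyz',o['tcp_rot']).as_matrix()
    W=(P@H[:3,:3].T+H[:3,3])@R.T+o['tool_pos'];W[d<=0]=np.nan;return p,W,o
E
python3 - <<'E'
from h import *
p,W,o=wrist("w1")
print(o['tool_pos'],o['tcp_rot'])
dd=np.hypot(W[...,0]-437,W[...,1]-255)
for lo,hi in((50,66),(100,118),(125,145),(146,156)):
    m=(dd<45)&(W[...,2]>lo)&(W[...,2]<hi)
    if m.sum()>5:
        w=W[m];print(lo,m.sum(),w.mean(0).round(1),rect(w[:,:2]),np.median(w[:,2]).round(1),[ (int(a.min()),int(a.max())) for a in np.where(m)])
E
```

```text
[406.53293035 279.02455868 251.57939993] [ 3.14156581e+00 -4.24974465e-04 -2.96763563e+00]
50 1631 [433.7 254.6  60.4] (array([438.3, 255.7]), array([54.3, 52.4]), 73.7) 60.5 [(189, 241), (224, 279)]
100 482 [438.4 257.6 108.7] (array([438.7, 255.9]), array([20.3, 61.9]), 5.3) 109.1 [(222, 243), (216, 282)]
125 196 [432.3 256.  135.8] (array([435.8, 258.9]), array([23.6, 10.5]), 49.6) 135.9 [(228, 257), (236, 254)]
146 438 [439.6 255.9 149.4] (array([440.7, 255.8]), array([23.6, 13.6]), 15.8) 149.6 [(238, 265), (234, 253)]
```

View pics/w1.png

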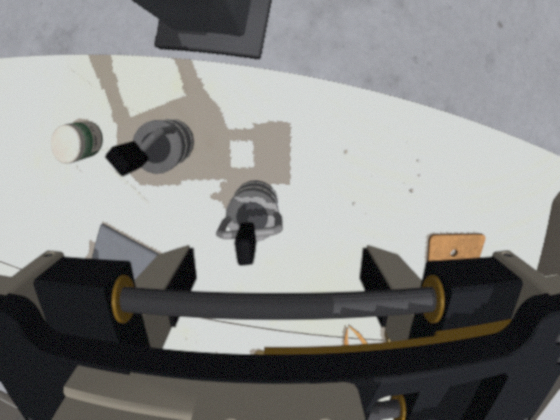

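{"api": "step_arm", "payload": {"targets": [0.5,-0.29,-0.286,0.0,0,0,-0.08,0.4,-0.29,-0.286,0.4,0,0,-0.08,0.4,-0.29,-0.286,0.8,0,0,-0.08,0.4,-0.29,-0.286,1.0,0,0,-0.08,0.4,-0.29,-0.286,1.0,0,0,-0.08,0.4,-0.29,-0.286,1.0,0,0,-0.08]}}

```text
time: 2.02
tool_pos: [440.9, 256.3, 152.7]
tcp_rot: [3.141, 0.002, -2.902]
contact_force: [0.0, 1.1, 0.9]
grip_width: 38.3
finger_force: 0.0
```

{"api": "step_arm", "payload": {"targets": [0.4,0,0,0.08,0,0,0,0,0,0,0.08,0,0,0,0,0,0,0.08,0,0,0,0,0,0,0.08,0,0,0,0,0,0,0.08,0,0,0,0,0,0,0.08,0,0,0,0,0,0,0.08,0,0,0]}}

```text
time: 2.9
tool_pos: [440.6, 255.8, 143.9]
tcp_rot: [3.141, 0.0, -2.902]
contact_force: [0.4, -0.3, 0.7]
grip_width: 14.0
finger_force: 30.0
```

{"api": "step_arm", "payload": {"targets": [0,0,0,-0.2,0,0,0,0,0,0,-0.5,0,0,0,0,0,0,-0.8,0,0,0,0,0,0,-1,0,0,0.18,0,0,0,-1,0,0,0.36,0,0,0,-1,0,0,0.54,0,0,0,-1,0,0,0.72,0,0,0,-1,0,0,0.72,0,0,0,-1,0,0,0.72,0,0,0,-1,0,0,0.72]}}

```text
time: 4.15
tool_pos: [440.4, 255.6, 243.5]
tcp_rot: [-3.141, -0.0, 2.817]
contact_force: [-0.6, -1.1, -5.1]
grip_width: 13.9
finger_force: 30.0
```

```bash
python3 - <<'E'
from h import *
p,W,o=wrist("w2");print(o['tool_pos'],o['tcp_rot'],o['contact_force'])
# stand from scene+wrist
for n in ("scene","top"):
    pp,d=bot.capture(n);cv2.imwrite(f"pics/{n}1.png",pp);np.save(n+"d.npy",d);w=cloud(n,d).reshape(-1,3)
    s=w[(w[:,0]>530)&(w[:,0]<660)&(w[:,1]>20)&(w[:,1]<130)]
    a=s[(s[:,2]>195)&(s[:,2]<250)]
    c=a.mean(0);e=np.array([.948,-.319,0]);f=np.array([.319,.948,0])
    for t in range(0,200,6):
        q=a[np.abs((a-[550,99,0])@e+20-t)<3]
        if len(q)>1: print(n,t-20,len(q),'y',((q-[550,99,0])@f).mean().round(1),((q-[550,99,0])@f).min().round(1),((q-[550,99,0])@f).max().round(1),'z',q[:,2].min().round(),np.median(q[:,2]).round(1),q[:,2].max().round())
    b=w[(w[:,2]>9)&(w[:,2]<15)&(w[:,0]>490)&(w[:,0]<730)&(w[:,1]>-20)&(w[:,1]<175)];print(n,rect(b[:,:2]),len(b))
E
```

```text
[440.40806318 255.60509622 243.50768388] [-3.14128278e+00 -3.60524273e-04  2.81702430e+00] [-0.57464819 -1.05606683 -5.07672833]
scene 4 4 y -8.1 -12.1 -4.1 z 225.0 226.2 227.0
scene 10 17 y -8.3 -17.4 2.3 z 220.0 225.0 229.0
scene 16 12 y -9.8 -16.4 -0.0 z 217.0 220.8 225.0
scene 22 19 y -8.1 -16.4 4.7 z 211.0 215.5 218.0
scene 28 17 y -6.8 -14.7 1.8 z 213.0 215.4 219.0
scene 34 22 y -7.8 -17.8 5.4 z 212.0 219.4 223.0
scene 40 23 y -7.3 -15.9 3.3 z 220.0 225.1 228.0
scene 46 18 y -7.1 -17.1 2.9 z 224.0 227.4 229.0
scene 52 16 y -7.2 -16.3 2.5 z 225.0 227.2 230.0
scene 58 20 y -6.4 -16.1 6.0 z 224.0 227.4 229.0
scene 64 16 y -6.5 -16.7 4.7 z 226.0 227.3 229.0
scene 70 20 y -6.4 -18.0 7.4 z 223.0 227.1 230.0
scene 76 16 y -7.0 -15.1 1.8 z 226.0 227.8 230.0
scene 82 19 y -6.0 -16.5 7.4 z 223.0 227.5 229.0
scene 88 16 y -6.8 -15.2 4.2 z 225.0 227.7 229.0
scene 94 18 y -6.1 -15.2 6.3 z 224.0 227.4 230.0
scene 100 16 y -6.5 -16.8 2.3 z 225.0 228.4 230.0
scene 106 19 y -5.9 -15.1 4.9 z 223.0 227.4 229.0
scene 112 17 y -6.2 -15.9 7.8 z 224.0 227.7 230.0
scene 118 9 y -10.2 -14.9 -2.5 z 224.
[... 382 characters left out ...]
2.0 z 221.0 225.5 228.0
top 46 19 y -6.4 -16.2 3.9 z 222.0 225.3 230.0
top 52 17 y -7.2 -16.1 2.7 z 223.0 225.9 231.0
top 58 16 y -6.2 -15.7 3.3 z 223.0 225.8 229.0
top 64 16 y -7.3 -15.7 3.5 z 223.0 226.1 231.0
top 70 16 y -5.8 -15.2 3.2 z 221.0 225.2 230.0
top 76 15 y -5.9 -15.5 3.4 z 222.0 226.4 228.0
top 82 19 y -6.3 -15.3 3.7 z 223.0 225.7 229.0
top 88 17 y -5.7 -15.7 3.0 z 223.0 226.1 230.0
top 94 16 y -5.4 -15.6 4.2 z 223.0 225.9 228.0
top 100 17 y -5.9 -14.5 3.9 z 222.0 226.1 230.0
top 106 17 y -5.3 -15.1 4.3 z 222.0 225.3 229.0
top 112 15 y -5.5 -15.1 3.1 z 223.0 225.8 228.0
top 118 6 y -9.1 -14.5 -3.6 z 223.0 224.4 227.0
top (array([620.8,  68.9]), array([108.9, 212.5]), 72.5) 1202
```

{"api": "step_arm", "payload": {"targets": [0,-0.3,-0.3,-0.2,0,0,0,0,-0.6,-0.6,-0.385,0,0,-0.024,0,-0.6,-0.6,-0.385,0,0,-0.024]}}

```text
time: 4.68
tool_pos: [480.1, 177.5, 283.7]
tcp_rot: [3.141, 0.004, 2.831]
contact_force: [-1.0, 1.3, -5.0]
grip_width: 13.9
finger_force: 30.0
```

{"api": "step_arm", "payload": {"targets": [0,-0.2,-0.2,0,0,0,0,0,-0.4,-0.4,0,0,0,0,0,-0.56,-0.62,0,0,0,0,0,-0.56,-0.62,0,0,0,0,0,-0.56,-0.62,0,0,0,0,0,-0.56,-0.62,0,0,0,0]}}

```text
time: 5.42
tool_pos: [512.4, 104.5, 282.1]
tcp_rot: [3.141, -0.0, 2.836]
contact_force: [-0.4, 0.2, -4.9]
grip_width: 13.8
finger_force: 30.0
```

```bash
python3 - <<'E'
from h import *
p,W,o=wrist("w3");print(o['tool_pos'],o['tcp_rot'],o['contact_force'])
s=np.array([570.6,84.7,215]);e=np.array([np.cos(.306),-np.sin(.306),0]);f=np.array([-e[1],e[0],0])
print('along,lat',(o['tool_pos']-s)@e,(o['tool_pos']-s)@f)
pp,d=bot.capture("scene");cv2.imwrite("pics/s3.png",cv2.resize(pp[80:260,180:360],(720,600)[:1]*2)[:600])
ws=cloud("scene",d)
for n,w in(("scene",ws),("wrist",W)):
    w=w.reshape(-1,3);t=np.stack([(w-s)@e,(w-s)@f,w[:,2]],-1);t=t[(np.abs(t[:,1])<45)&(t[:,0]>-110)&(t[:,0]<-22)]
    for lo,hi in((188,205),(238,255),(260,276),(284,294)):
        q=t[(t[:,2]>lo)&(t[:,2]<hi)]
        if len(q)>3: print(n,lo,len(q),q.mean(0).round(1),q.min(0).round(1),q.max(0).round(1))
E
```

```text
[512.36140176 104.51117864 282.13488843] [ 3.14128845e+00 -4.20761840e-04  2.83552258e+00] [-0.44154702  0.1779994  -4.92813347]
along,lat -61.50124861978589 1.346678219456776
scene 188 358 [-63.8  -4.7 197.8] [-90.5 -29.9 188. ] [-33.3  27.4 204.4]
scene 238 70 [-61.9 -13.8 247.7] [-73.  -31.  238.3] [-50.2   2.5 254.6]
scene 260 18 [-61.2 -18.9 268.2] [-72.1 -22.7 260.2] [-50.6 -11.6 272.8]
wrist 188 3924 [-6.820e+01  1.000e-01  1.985e+02] [-90.3 -30.  191.1] [-44.2  30.6 205. ]
wrist 238 544 [-65.8  -0.4 245.3] [-73.4 -31.3 238.2] [-58.8  31.7 254.8]
wrist 260 1093 [-71.7   0.3 269.1] [-73.  -23.4 260.1] [-69.4  23.7 276. ]
wrist 284 1057 [-68.7   0.3 287.7] [-73.2 -12.8 284. ] [-60.8  13.6 294. ]
```

View pics/s3.png

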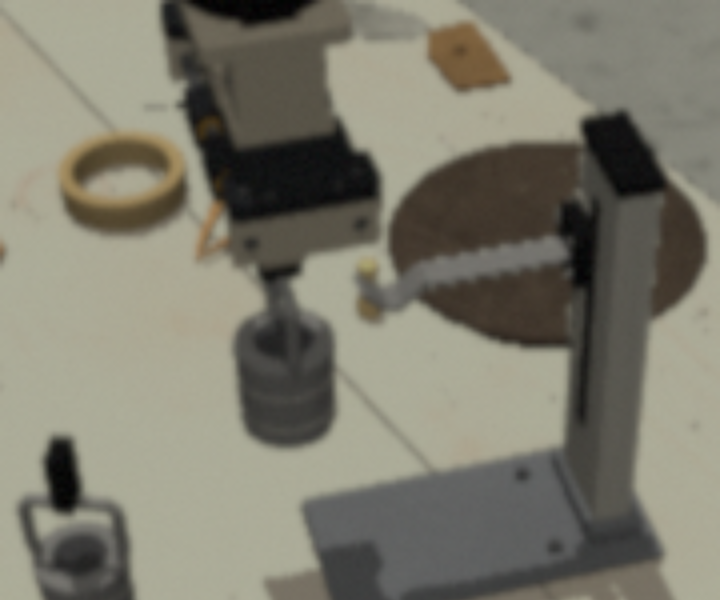

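{"api": "step_arm", "payload": {"targets": [0,-0.1,-0.013,0,0,0,0,0,-0.2,-0.013,0,0,0,0,0,-0.3,-0.013,0,0,0,0,0,-0.4,-0.013,0,0,0,0,0,-0.5,-0.013,0,0,0,0,0,-0.58,-0.013,0,0,0,0,0,-0.615,-0.013,0,0,0,0,0,-0.615,-0.013,0,0,0,0,0,-0.615,-0.013,0,0,0,0]}}

```text
time: 6.65
tool_pos: [570.7, 83.9, 282.2]
tcp_rot: [3.142, -0.0, 2.834]
contact_force: [-1.3, 0.3, -5.4]
grip_width: 13.6
finger_force: 30.0
```

```bash
cat >> h.py <<'E'
S=np.array([570.6,84.7,215]);E=np.array([np.cos(.306),-np.sin(.306),0]);F=np.array([-E[1],E[0],0])
def avg(n=14):
    f=[];z=[]
    for k in range(n): 
        d=bot.capture("scene")[1];o=bot.get_obs();f.append(o['contact_force']);z.append(o['tool_pos'])
    z=np.mean(z,0);print('t',o['time'],'F',np.mean(f,0).round(3),'sd',np.std(f,0).round(2),'z',z[2].round(2),'al,lat',((z-S)@E).round(1),((z-S)@F).round(1),o['tcp_rot'].round(4))
    w=cloud("scene",d).reshape(-1,3);a=(w-S)@E;b=np.abs((w-S)@F);q=w[(a>45)&(a<80)&(b<9)&(w[:,2]>100)&(w[:,2]<240)]
    print('hook arm top z',len(q),np.median(q[:,2]).round(2))
E
python3 -c "
from h import *
avg()"
```

```text
t 7.35 F [-0.048 -0.156 -4.896] sd [0.44 0.46 0.66] z 282.28 al,lat 0.6 -0.8 [3.1415 0.     2.8344]
hook arm top z 89 227.45
```

{"api": "step_arm", "payload": {"targets": [0,0,0,0.05,0,0,0,0,0,0,0.1,0,0,0,0,0,0,0.15,0,0,0,0,0,0,0.18,0,0,0,0,0,0,0.2,0,0,0,0,0,0,0.21,0,0,0,0,0,0,0.22,0,0,0,0,0,0,0.23,0,0,0,0,0,0,0.24,0,0,0,0,0,0,0.25,0,0,0,0,0,0,0.26,0,0,0,0,0,0,0.27,0,0,0,0,0,0,0.28,0,0,0,0,0,0,0.29,0,0,0,0,0,0,0.3,0,0,0,0,0,0,0.315,0,0,0,0,0,0,0.33,0,0,0,0,0,0,0.34,0,0,0,0,0,0,0.35,0,0,0,0,0,0,0.35,0,0,0]}}

```text
time: 9.85
tool_pos: [571.0, 83.8, 247.2]
tcp_rot: [3.141, -0.0, 2.834]
contact_force: [-0.3, -0.1, -3.6]
grip_width: 14.0
finger_force: 30.0
```

```bash
python3 -c "
from h import *
avg(10)"
```

```text
t 10.35 F [-0.2   -0.102 -3.549] sd [0.62 0.6  0.45] z 247.26 al,lat 0.7 -0.8 [3.1415 0.     2.8344]
hook arm top z 61 213.67
```

```bash
python3 - <<'E'
from h import *
pp,d=bot.capture("scene");c=pp[110:230,240:360];cv2.imwrite("pics/s4.png",cv2.resize(c,(600,600),interpolation=cv2.INTER_CUBIC))
w=cloud("scene",d).reshape(-1,3);wt=cloud("top",bot.capture("top")[1]).reshape(-1,3)
for n,w in(("scene",w),("top",wt)):
  a=(w-S)@E;b=(w-S)@F
  for t in range(-40,112,8):
    for nm,m in(("hook",np.abs(b+0)<9),("side",(np.abs(b)>10)&(np.abs(b)<32))):
      q=w[(np.abs(a-t)<4)&m&(w[:,2]>140)&(w[:,2]<240)]
      if len(q)>2: print(n,nm,t,len(q),q[:,2].min().round(1),np.median(q[:,2]).round(1),q[:,2].max().round(1))
E
```

```text
scene hook -32 3 145.6 160.5 165.1
scene hook -24 28 143.4 163.4 166.3
scene side -24 38 140.1 155.6 166.4
scene hook -16 27 161.1 165.9 215.1
scene side -16 59 141.2 162.5 212.1
scene hook -8 39 162.6 201.2 219.0
scene side -8 59 140.4 162.5 206.7
scene hook 0 31 163.7 167.3 220.0
scene side 0 110 140.1 168.7 227.5
scene hook 8 20 163.8 207.5 219.9
scene side 8 47 140.4 162.7 225.7
scene hook 16 31 161.4 206.5 216.7
scene side 16 40 140.6 162.0 213.4
scene hook 24 28 161.0 165.0 215.7
scene side 24 17 142.4 162.0 167.0
scene hook 32 12 162.9 212.9 215.3
scene hook 40 12 209.7 213.1 214.3
scene hook 48 11 210.7 212.9 214.9
scene hook 56 9 212.1 214.1 215.6
scene hook 64 14 211.1 214.1 217.0
scene hook 72 18 210.9 213.4 215.4
scene hook 80 19 210.8 213.4 215.5
scene side 80 3 213.3 213.6 215.5
scene hook 88 19 210.1 213.9 215.8
scene hook 96 20 210.2 213.4 216.1
scene side 96 3 212.3 212.9 213.2
scene hook 104 44 198.6 226.1 234.3
scene side 104 63 194.3 220.1 235.5
top hook -24 8 160.3 162.8 164.0
top side -24 7 140.4 162.2 163.9
top hook -16 25 157.8 164.2 213.4
top side -16 29 158.5 161.7 165.8
top hook -8 4 161.0 162.3 165.2
top side -8 13 157.9 162.8 165.5
```

View pics/s4.png

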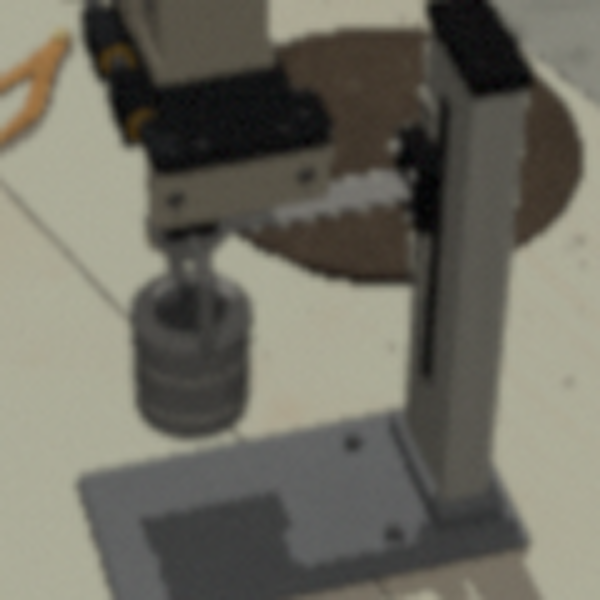

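```bash
python3 - <<'E'
from h import *
for n in("scene","top"):
    w=cloud(n,np.load(n+"d.npy")).reshape(-1,3);a=(w-S)@E;b=(w-S)@F
    m=(np.abs(b)<9)&(a>-30)&(a<34)&(w[:,2]>200)&(w[:,2]<240)
    A=a[m];Z=w[m,2]
    print(n,'lat',b[(np.abs(b)<20)&(a>30)&(a<90)&(w[:,2]>215)&(w[:,2]<235)].mean().round(2),'tipend',A.min().round(1))
    for t in range(-24,34,3):
        q=Z[np.abs(A-t)<1.5]
        if len(q): print(t,len(q),q.min().round(1),np.median(q).round(1),q.max().round(1))
    from scipy.optimize import least_squares
    f=lambda p:p[1]+np.clip(np.abs(A-p[0])-4,0,12)-Z
    r=least_squares(f,[0,215],loss='soft_l1');print('fit',r.x.round(2))
E
```

```text
scene lat -0.49 tipend -18.0
-18 6 225.0 227.2 228.7
-15 7 224.2 227.6 228.8
-12 6 219.9 224.2 224.8
-9 7 216.7 221.2 224.0
-6 3 212.1 217.7 219.1
-3 8 214.9 216.0 217.8
0 6 211.5 215.1 215.6
3 9 213.8 215.0 217.8
6 11 211.7 216.2 219.1
9 9 216.7 218.8 221.5
12 8 219.8 221.1 223.7
15 10 220.0 224.6 227.5
18 8 221.2 227.1 228.2
21 8 223.8 226.8 229.2
24 5 224.6 227.9 228.4
27 8 224.7 227.3 228.9
30 7 225.0 227.0 227.8
33 7 223.9 227.3 229.0
fit [  1.4 215.1]
top lat -0.09 tipend -20.1
-21 3 223.1 224.0 225.2
-18 10 223.5 226.3 230.3
-15 6 222.5 223.4 224.9
-12 5 220.0 220.7 223.6
-9 6 217.4 220.1 224.9
-6 7 209.0 215.5 217.3
-3 6 212.2 213.2 217.3
0 8 208.5 214.1 216.5
3 8 212.0 214.3 216.7
6 8 210.9 216.4 219.9
9 11 212.5 220.5 224.0
12 8 220.3 222.8 225.6
15 9 222.1 226.0 227.9
18 8 223.8 225.8 228.5
21 7 222.4 225.2 230.5
24 9 222.9 226.8 229.8
27 9 222.8 225.9 230.6
30 6 223.8 226.0 229.0
33 7 223.7 225.8 228.4
fit [ -0.66 214.04]
```

{"api": "step_arm", "payload": {"targets": [0,0,0,0.01,0,0,0,0,0,0,0.02,0,0,0,0,0,0,0.035,0,0,0,0,0,0,0.05,0,0,0,0,0,0,0.065,0,0,0,0,0,0,0.08,0,0,0,0,0,0,0.095,0,0,0,0,0,0,0.11,0,0,0,0,0,0,0.125,0,0,0,0,0,0,0.14,0,0,0,0,0,0,0.155,0,0,0,0,0,0,0.17,0,0,0,0,0,0,0.18,0,0,0,0,0,0,0.19,0,0,0,0,0,0,0.2,0,0,0,0,0,0,0.2,0,0,0]}}

```text
time: 12.45
tool_pos: [571.0, 83.8, 227.2]
tcp_rot: [3.142, -0.0, 2.834]
contact_force: [0.1, 0.5, -2.4]
grip_width: 14.1
finger_force: 30.0
```

```bash
python3 - <<'E'
from h import *
avg(10)
p,W,o=wrist("w5");cv2.imwrite("pics/w5c.png",cv2.resize(p[150:300,180:380],(800,600),interpolation=cv2.INTER_CUBIC))
w=W.reshape(-1,3);t=np.stack([(w-S)@E,(w-S)@F,w[:,2]-o['tool_pos'][2]],-1)
q=t[(np.hypot(t[:,0]-.5,t[:,1])<26)&(t[:,2]>-110)&(t[:,2]<-70)];print(np.percentile(q[:,2],[5,25,50,75,95]).round(1))
q=t[(np.abs(t[:,1])<32)&(np.abs(t[:,0])<45)&(t[:,2]>-60)&(t[:,2]<-15)]
for lo in range(-60,-15,3):
    m=q[(q[:,2]>lo)&(q[:,2]<=lo+3)]
    if len(m)>3:
        i=np.abs(m[:,1])<10;j=~i
        for nm,k in(("mid",i),("out",j)):
            if k.sum()>2: print(lo,nm,k.sum(),m[k].min(0).round(1),m[k].mean(0).round(1),m[k].max(0).round(1))
E
```

```text
t 12.95 F [-0.161  0.335 -1.527] sd [0.35 0.53 0.42] z 227.26 al,lat 0.7 -0.8 [3.1415e+00 1.0000e-04 2.8343e+00]
hook arm top z 53 193.54
[-84.9 -84.2 -83.5 -82.8 -81.8]
-60 out 42 [ -3.  -31.9 -60. ] [ -1.8  -0.2 -58.6] [  1.   29.6 -57. ]
-57 out 48 [ -3.2 -32.  -57. ] [ -1.6  -2.  -55.5] [  1.5  28.5 -54.1]
-54 out 40 [ -2.8 -31.5 -53.9] [ -1.9   5.  -52.6] [  1.6  29.4 -51. ]
-51 out 52 [ -2.9 -31.8 -51. ] [ -1.6  -0.6 -49.5] [  1.1  28.9 -48. ]
-48 mid 27 [ -3.4   6.1 -47. ] [ -1.4   8.  -45.9] [ -0.1   9.8 -45. ]
-48 out 43 [ -2.6 -31.8 -47.9] [ -2.    0.4 -46.5] [ -0.   29.4 -45.1]
-45 mid 33 [ -6.6 -10.  -45. ] [ -4.3   4.2 -43.7] [ -0.3   9.6 -42.2]
-45 out 46 [ -2.9 -31.6 -44.8] [ -1.7   2.5 -43.2] [  2.   29.5 -42.1]
-42 mid 52 [ -9.8  -9.8 -42. ] [ -7.5   2.2 -40.3] [ -1.9   9.9 -39. ]
-42 out 122 [ -2.9 -31.9 -42. ] [ -1.1  -1.7 -40.2] [  3.8  28.7 -39. ]
-39 mid 114 [-16.9  -9.7 -39. ] [-10.6   0.1 -37.5] [ -1.9   9.7 -36. ]
-39 out 163 [ -2.9 -30.9 -39. ] [ -1.3  -0.7 -37.6] [  2.9  26.4 -36. ]
-36 mid 330 [-17.8 -10.  -36. ] [-14.7  -0.1 -34.5] [ -7.  10. -33.]
-36 out 48 [ -2.9 -28.2 -36. ] [ -1.3  -6.5 -35.3] [  0.6  24.3 -34.1]
-33 mid 70 [-16.7  -8.9 -33. ] [-11.2  -1.7 -31.7] [ -7.6   9.3 -30. ]
-30 mid 53 [-10.9  -8.8 -30. ] [-10.   -1.8 -28.6] [ -7.6   4.9 -27. ]
-27 mid 72 [-10.9  -9.7 -27. ] [ -9.8  -0.7 -25.4] [ -7.3   9.9 -24.1]
-27 out 9 [ -9.4 -13.9 -25.3] [ -8.5 -11.7 -24.7] [ -7.3 -10.7 -24.1]
-24 mid 98 [-10.8  -9.6 -24. ] [ -9.6  -0.2 -22.4] [ -7.4   9.8 -21. ]
-24 out 30 [ -9.7 -15.3 -23.9] [ -8.9  -8.5 -22.3] [ -7.4  12.4 -21. ]
-21 mid 102 [-10.6  -9.9 -21. ] [ -9.4  -0.2 -19.3] [ -7.2   9.6 -18. ]
-21 out 57 [ -9.9 -18.6 -21. ] [ -9.1  -5.5 -19.3] [ -7.3  15.7 -18. ]
-18 mid 91 [-10.7  -9.9 -17.9] [ -9.3   0.1 -16.5] [ -7.1  10.  -15. ]
-18 out 79 [-10.2 -21.9 -17.8] [ -9.3  -3.4 -16.4] [ -7.4  18.1 -15. ]
```

View pics/w5c.png

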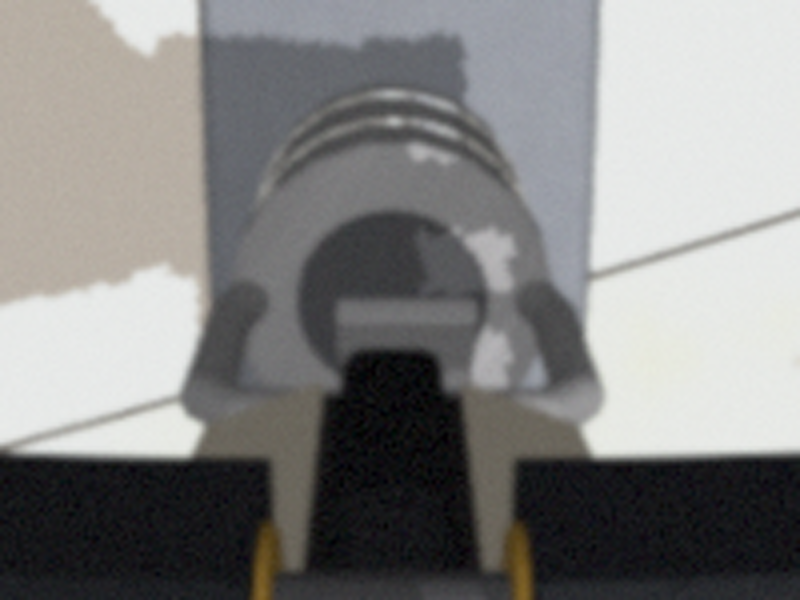

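{"api": "step_arm", "payload": {"targets": [0,-0.005,0,0,0,0,0,0,-0.01,0,0,0,0,0,0,-0.015,0,0,0,0,0,0,-0.02,0,0,0,0,0,0,-0.02,0,0,0,0,0,0,-0.02,0,0,0,0,0]}}

```text
time: 13.75
tool_pos: [571.6, 83.6, 226.6]
tcp_rot: [-3.141, -0.004, 2.835]
contact_force: [-5.4, 2.6, -2.4]
grip_width: 13.8
finger_force: 30.0
```

```bash
python3 -c "
from h import *
avg(8)"
```

```text
t 14.15 F [-5.964  2.007 -1.488] sd [0.42 0.39 0.48] z 226.63 al,lat 1.3 -0.8 [-3.1411 -0.0037  2.8346]
hook arm top z 56 193.31
```

{"api": "step_arm", "payload": {"targets": [0,0.005,0,0,0,0,0,0,0.01,0,0,0,0,0,0,0.015,0,0,0,0,0,0,0.02,0,0,0,0,0,0,0.025,0,0,0,0,0,0,0.03,0,0,0,0,0,0,0.03,0,0,0,0,0]}}

```text
time: 15.02
tool_pos: [570.9, 83.8, 227.6]
tcp_rot: [3.141, 0.002, 2.834]
contact_force: [0.6, 0.3, -1.8]
grip_width: 13.3
finger_force: 30.0
```

```bash
python3 -c "
from h import *
avg(8)"
```

```text
t 15.425 F [ 3.513 -0.909 -1.853] sd [0.99 0.6  0.55] z 227.53 al,lat 0.4 -0.8 [3.1413e+00 1.8000e-03 2.8342e+00]
hook arm top z 53 194.19
```

{"api": "step_arm", "payload": {"targets": [0,-0.005,0,0,0,0,0,0,-0.01,0,0,0,0,0,0,-0.01,0,0.01,0,0,0,0,-0.01,0,0.02,0,0,0,0,-0.01,0,0.035,0,0,0,0,-0.01,0,0.05,0,0,0,0,-0.01,0,0.065,0,0,0,0,-0.01,0,0.08,0,0,0,0,-0.01,0,0.095,0,0,0,0,-0.01,0,0.11,0,0,0,0,-0.01,0,0.125,0,0,0,0,-0.01,0,0.14,0,0,0,0,-0.01,0,0.155,0,0,0,0,-0.01,0,0.17,0,0,0,0,-0.01,0,0.18,0,0,0,0,-0.01,0,0.19,0,0,0,0,-0.01,0,0.19,0,0,0,0,-0.01,0,0.19,0,0,0]}}

```text
time: 17.68
tool_pos: [571.0, 83.8, 208.3]
tcp_rot: [3.142, -0.0, 2.834]
contact_force: [0.8, -0.2, -1.5]
grip_width: 13.7
finger_force: 30.0
```

```bash
python3 -c "
from h import *
avg(24)"
```

```text
t 18.875 F [ 0.263 -0.15  -0.264] sd [0.59 0.51 0.44] z 208.22 al,lat 0.6 -0.8 [ 3.1415 -0.      2.8344]
hook arm top z 44 174.92
```

{"api": "step_arm", "payload": {"targets": [0,0,0,0.01,0,0,0,0,0,0,0.02,0,0,0,0,0,0,0.03,0,0,0,0,0,0,0.035,0,0,0,0,0,0,0.038,0,0,0,0,0,0,0.038,0,0,0]}}

```text
time: 19.62
tool_pos: [571.0, 83.8, 204.4]
tcp_rot: [3.142, -0.0, 2.834]
contact_force: [-0.5, 0.3, -0.4]
grip_width: 14.1
finger_force: 30.0
```

```bash
python3 -c "
from h import *
avg(24)"
```

```text
t 20.825 F [-0.046  0.015 -0.068] sd [0.5  0.49 0.47] z 204.43 al,lat 0.7 -0.8 [ 3.1415 -0.      2.8343]
hook arm top z 42 170.91
```

{"api": "step_arm", "payload": {"targets": [0.5,0,0,0,0,0,0,0.5,0,0,0,0,0,0,0.5,0,0,0,0,0,0,0.5,0,0,0,0,0,0,0.5,0,0,0,0,0,0,0.5,0,0,0,0,0,0,0.5,0,0,0,0,0,0,0.5,0,0,0,0,0,0]}}

```text
time: 21.82
tool_pos: [571.0, 83.8, 204.4]
tcp_rot: [3.141, 0.0, 2.834]
contact_force: [0.3, -0.5, 0.0]
grip_width: 45.9
finger_force: 0.0
```

```bash
python3 - <<'E'
from h import *
avg(20)
p,W,o=wrist("w6")
print(o['grip_width'],o['finger_force'])
w=W.reshape(-1,3);t=np.stack([(w-S)@E,(w-S)@F,w[:,2]-o['tool_pos'][2]],-1)
q=t[(np.hypot(t[:,0]-.5,t[:,1])<26)&(t[:,2]>-110)&(t[:,2]<-70)];print(np.percentile(q[:,2],[5,25,50,75,95]).round(1))
A=np.c_[q[:,:2],np.ones(len(q))];print('lid plane',np.linalg.lstsq(A,q[:,2],rcond=None)[0].round(3))
q=t[(np.abs(t[:,1])<9)&(np.abs(t[:,0])<20)&(t[:,2]>-30)&(t[:,2]<15)]
for lo in range(-30,12,6):
    m=q[(q[:,2]>lo)&(q[:,2]<=lo+6)]
    if len(m)>3: print(lo,len(m),m.min(0).round(1),m.mean(0).round(1),m.max(0).round(1))
E
```

```text
t 22.825 F [-0.008 -0.288  0.024] sd [0.55 0.42 0.34] z 204.42 al,lat 0.7 -0.8 [3.1415 0.     2.8343]
hook arm top z 45 170.68
46.08850246156027 0.0
[-85.3 -84.5 -83.8 -83.2 -82.1]
lid plane [ 1.1000e-02  9.0000e-03 -8.3616e+01]
-30 124 [-11.2  -8.8 -30. ] [-10.2  -2.1 -26.9] [ -7.7   4.8 -24. ]
-24 128 [-10.8  -9.  -23.8] [-10.   -1.9 -20.9] [ -6.9   5.  -18. ]
-18 138 [-10.8  -8.9 -17.9] [ -9.8  -1.8 -15. ] [ -6.    5.4 -12. ]
-12 138 [-11.   -8.7 -12. ] [-10.   -1.8  -9.2] [-7.3  5.1 -6. ]
-6 186 [-11.2  -8.9  -6. ] [-10.   -1.7  -3. ] [-2.8  5.4 -0. ]
0 683 [-11.2  -8.7   0. ] [-5.9 -1.9  4.4] [1.9 5.1 6. ]
6 96 [-10.1  -7.7   6. ] [-4.9 -2.2  6.3] [-0.1  4.1  7. ]
```

{"api": "step_arm", "payload": {"targets": [0.5,0,0,0,0,0,0,0.5,0,0,0,0,0,0,0.5,0,0,0,0,0,0,0.5,0,0,0,0,0,0,0.5,0,0,0,0,0,0,0.5,0,0,0,0,0,0,0.5,0,0,0,0,0,0,0.5,0,0,0,0,0,0,0.5,0,0,0,0,0,0,0.5,0,0,0,0,0,0]}}

```text
time: 24.12
tool_pos: [571.0, 83.8, 204.4]
tcp_rot: [3.141, 0.0, 2.834]
contact_force: [0.0, 0.4, 0.5]
grip_width: 45.9
finger_force: 0.0
```

{"api": "step_arm", "payload": {"targets": [0.3,0,0,0,0,0,0,0.22,0,0,0,0,0,0,0.19,0,0,0,0,0,0,0.17,0,0,0,0,0,0,0.16,0,0,0,0,0,0,0.15,0,0,0,0,0,0,0.13,0,0,0,0,0,0,0,0,0,0,0,0,0,0,0,0,0,0,0,0,0,0,0,0,0,0,0,0,0,0,0,0,0,0]}}

```text
time: 25.5
tool_pos: [571.0, 83.8, 204.4]
tcp_rot: [3.142, -0.0, 2.834]
contact_force: [0.5, -0.1, -0.4]
grip_width: 13.8
finger_force: 30.0
```

```bash
python3 -c "
from h import *
avg(6)"
```

```text
t 25.8 F [-0.192  0.049  0.002] sd [0.54 0.77 0.69] z 204.42 al,lat 0.7 -0.8 [ 3.1415 -0.      2.8343]
hook arm top z 44 170.75
```

{"api": "step_arm", "payload": {"targets": [0,0,0,-0.005,0,0,0,0,0,0,-0.015,0,0,0,0,0,0,-0.03,0,0,0,0,0,0,-0.05,0,0,0,0,0,0,-0.07,0,0,0,0,0,0,-0.09,0,0,0,0,0,0,-0.11,0,0,0,0,0,0,-0.13,0,0,0,0,0,0,-0.15,0,0,0,0,0,0,-0.17,0,0,0,0,0,0,-0.19,0,0,0,0,0,0,-0.21,0,0,0,0,0,0,-0.23,0,0,0,0,0,0,-0.25,0,0,0,0,0,0,-0.27,0,0,0,0,0,0,-0.29,0,0,0,0,0,0,-0.31,0,0,0,0,0,0,-0.33,0,0,0,0,0,0,-0.345,0,0,0,0,0,0,-0.35,0,0,0]}}

```text
time: 28.3
tool_pos: [571.0, 83.7, 239.5]
tcp_rot: [3.142, 0.0, 2.834]
contact_force: [0.3, -1.6, -2.8]
grip_width: 13.7
finger_force: 30.0
```

{"api": "step_arm", "payload": {"targets": [0,0,0,-0.01,0,0,0,0,0,0,-0.025,0,0,0,0,0,0,-0.04,0,0,0,0,0,0,-0.055,0,0,0,0,0,0,-0.07,0,0,0,0,0,0,-0.085,0,0,0,0,0,0,-0.1,0,0,0,0,0,0,-0.11,0,0,0,0,0,0,-0.12,0,0,0,0,0,0,-0.13,0,0,0,0,0,0,-0.14,0,0,0,0,0,0,-0.15,0,0,0,0,0,0,-0.16,0,0,0,0,0,0,-0.17,0,0,0,0,0,0,-0.18,0,0,0,0,0,0,-0.19,0,0,0,0,0,0,-0.2,0,0,0,0,0,0,-0.21,0,0,0,0,0,0,-0.215,0,0,0,0,0,0,-0.22,0,0,0]}}

```text
time: 30.8
tool_pos: [570.9, 83.8, 261.4]
tcp_rot: [3.142, -0.0, 2.834]
contact_force: [-0.7, 0.1, -4.6]
grip_width: 13.7
finger_force: 30.0
```

{"api": "step_arm", "payload": {"targets": [0,0,0,-0.005,0,0,0,0,0,0,-0.015,0,0,0,0,0,0,-0.03,0,0,0,0,0,0,-0.06,0,0,0,0,0,0,-0.1,0,0,0,0,0,0,-0.14,0,0,0,0,0,0,-0.18,0,0,0,0,0,0,-0.21,0,0,0,0,0,0,-0.21,0,0,0,0,0,0,-0.21,0,0,0]}}

```text
time: 32.05
tool_pos: [570.9, 83.8, 282.3]
tcp_rot: [3.142, -0.0, 2.834]
contact_force: [-0.5, 0.4, -4.4]
grip_width: 13.6
finger_force: 30.0
```

```bash
python3 -c "
from h import *
avg(6)
p,W,o=wrist('w7')
w=W.reshape(-1,3);t=np.stack([(w-S)@E,(w-S)@F,w[:,2]],-1)
q=t[(np.abs(t[:,1])<9)&(t[:,0]<-12)&(t[:,0]>-25)&(t[:,2]>206)&(t[:,2]<240)]
print(len(q),q.mean(0),q.min(0),q.max(0))
q=t[(np.hypot(t[:,0],t[:,1])<26)&(t[:,2]<208)&(t[:,2]>185)];print(np.median(q[:,2]))
"
```

```text
t 32.35 F [ 0.039 -0.307 -4.873] sd [0.32 0.5  0.49] z 282.26 al,lat 0.6 -0.8 [ 3.1416e+00 -2.0000e-04  2.8344e+00]
hook arm top z 86 227.7
231 [-1.52906136e+01  1.46385148e-01  2.26376347e+02] [-17.74829532  -8.52772283 223.99048242] [-12.26725208   8.87788869 228.71925777]
198.32687424665562
```

{"api": "step_arm", "payload": {"targets": [0,0.05,0,0,0,0,0,0,0.15,0,0,0,0,0,0,0.3,0,0,0,0,0,0,0.45,0,0,0,0,0,0,0.6,0,0,0,0,0,0,0.7,0,0,0,0,0,0,0.7,0,0,0,0,0]}}

```text
time: 33.28
tool_pos: [503.8, 105.2, 282.8]
tcp_rot: [3.141, 0.001, 2.835]
contact_force: [0.1, -0.3, -5.1]
grip_width: 14.0
finger_force: 30.0
```

{"api": "step_arm", "payload": {"targets": [0,-0.03,-0.2,0,0,0,0,0,-0.08,-0.5,0,0,0,0,0,-0.12,-0.75,0,0,0,0,0,-0.163,-0.976,0,0,0,0]}}

```text
time: 33.78
tool_pos: [490.6, 5.8, 282.5]
tcp_rot: [3.142, 0.001, 2.834]
contact_force: [0.1, -0.2, -4.7]
grip_width: 13.8
finger_force: 30.0
```

{"api": "step_arm", "payload": {"targets": [0,-0.05,-0.33,0,0,0,0,0,-0.11,-0.66,0,0,0,0,0,-0.163,-0.976,0,0,0,0]}}

```text
time: 34.15
tool_pos: [476.6, -92.5, 282.5]
tcp_rot: [-3.142, 0.001, 2.834]
contact_force: [-0.2, -0.0, -4.8]
grip_width: 13.9
finger_force: 30.0
```

{"api": "step_arm", "payload": {"targets": [0,-0.05,-0.33,0,0,0,0,0,-0.11,-0.66,0,0,0,0,0,-0.163,-0.976,0,0,0,0]}}

```text
time: 34.52
tool_pos: [462.5, -190.6, 282.4]
tcp_rot: [-3.141, 0.001, 2.834]
contact_force: [0.6, -0.6, -4.2]
grip_width: 13.6
finger_force: 30.0
```

{"api": "step_arm", "payload": {"targets": [0,-0.05,-0.33,0,0,0,0,0,-0.1,-0.6,0,0,0,0,0,-0.15,-0.85,0,0,0,0,0,-0.163,-0.976,0,0,0,0,0,-0.163,-0.976,0,0,0,0,0,-0.163,-0.976,0,0,0,0]}}

```text
time: 35.28
tool_pos: [448.5, -286.1, 282.3]
tcp_rot: [3.141, -0.0, 2.835]
contact_force: [0.5, 0.1, -5.0]
grip_width: 14.0
finger_force: 30.0
```

{"api": "step_arm", "payload": {"targets": [0,0,-0.01,0.1,0,0,0,0,0,-0.01,0.3,0,0,0,0,0,-0.01,0.5,0,0,0,0,0,-0.01,0.7,0,0,0,0,0,-0.01,0.9,0,0,0,0,0,-0.01,1.0,0,0,0,0,0,-0.01,1.0,0,0,0]}}

```text
time: 36.15
tool_pos: [447.9, -287.3, 181.8]
tcp_rot: [3.141, -0.001, 2.835]
contact_force: [-0.1, -0.2, -3.5]
grip_width: 14.1
finger_force: 30.0
```

{"api": "step_arm", "payload": {"targets": [0,0,0,0.06,0,0,0,0,0,0,0.13,0,0,0,0,0,0,0.2,0,0,0,0,0,0,0.24,0,0,0,0,0,0,0.26,0,0,0,0,0,0,0.275,0,0,0,0,0,0,0.285,0,0,0,0,0,0,0.295,0,0,0,0,0,0,0.3,0,0,0,0,0,0,0.3,0,0,0]}}

```text
time: 37.4
tool_pos: [448.1, -287.9, 152.6]
tcp_rot: [-3.142, 0.0, 2.834]
contact_force: [-0.9, 1.1, -3.3]
grip_width: 14.0
finger_force: 30.0
```

```bash
python3 -c "
from h import *
avg(8)"
```

```text
t 37.8 F [-1.055  0.317 -1.165] sd [0.36 0.39 0.78] z 152.63 al,lat -4.6 -392.2 [-3.1415e+00  3.0000e-04  2.8344e+00]
hook arm top z 35 227.72
```

{"api": "step_arm", "payload": {"targets": [0,0,0,0.003,0,0,0,0,0,0,0.003,0,0,0,0.3,0,0,0.003,0,0,0,0.5,0,0,0.003,0,0,0,0.5,0,0,0.003,0,0,0,0.5,0,0,0.003,0,0,0,0.5,0,0,-0.2,0,0,0,0.5,0,0,-0.5,0,0,0,0.5,0,0,-0.9,0,0,0,0.5,0,0,-0.9,0,0,0,0.5,0,0,-0.9,0,0,0]}}

```text
time: 39.17
tool_pos: [447.7, -287.6, 241.7]
tcp_rot: [3.141, -0.001, 2.834]
contact_force: [0.1, 0.0, 0.3]
grip_width: 46.1
finger_force: 0.0
```

```bash
python3 -c "
from h import *
avg(4)
p,d=bot.capture('scene');cv2.imwrite('pics/end.png',p)
w=cloud('top',bot.capture('top')[1]).reshape(-1,3);v=cloud('scene',d).reshape(-1,3)
for w in (w,v):
  r=np.hypot(w[:,0]-448,w[:,1]+287.5);q=w[(r<45)&(w[:,2]>62)&(w[:,2]<74)];print(len(q),rect(q[:,:2]),np.median(q[:,2]))
  q=w[(r<45)&(w[:,2]>120)&(w[:,2]<165)];print(len(q),q.mean(0) if len(q) else 0)
"
```

```text
t 39.375 F [ 0.011  0.298 -0.339] sd [0.53 0.17 0.23] z 241.16 al,lat -5.2 -392.0 [ 3.1406e+00 -2.0000e-03  2.8343e+00]
hook arm top z 89 227.22
10 (array([ 457.4, -266.5]), array([ 8.4, 23.2]), 51.0) 66.60650681270056
0 0
553 (array([ 445.9, -289.5]), array([53. , 55.9]), 49.8) 68.73040941623663
165 [ 441.32640324 -289.40464306  143.71949465]
```

View pics/end.png

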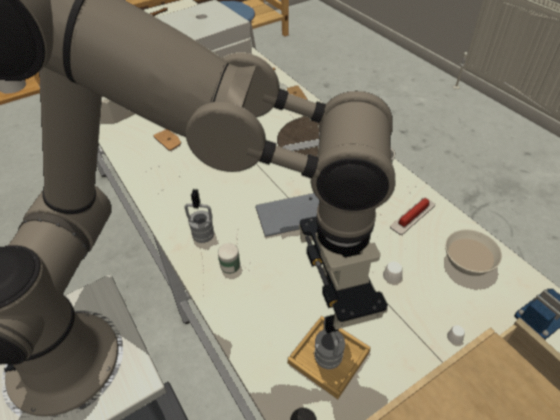

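The can stands upright in the tray at about (330,350), lid at z = 68.7 mm. The gripper is clear above it and the hook is back at its unloaded height.

```bash
python3 -c "
from plant import bot
print(bot.close_job())"
```

```text
the job is handed in; nothing more can be done
None
```

The can was weighed (about 4.9 N, roughly 0.5 kg), left hanging untouched for over two seconds, then stood upright in the tray and released; the job is handed in at about 39 s, and no verdict was returned.

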